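Seat the cutting board in its station

ROBOT

A 7-joint arm with a two-finger parallel gripper is mounted at the origin on the work surface. World frame = base frame: x ahead of the robot, y to its left, z up, the work surface at z = 0. Lengths are in m, angles in rad, forces in N, time in s.
With the tool pointing down it reaches from about 0.35 to 0.9 m from the base axis. Payload 8.1 kg.
Tool frame: the origin (TCP) lies midway between the tips of the shut fingers; the grasp point (between the pads) lies 19 mm behind it; z points along the fingers, y is the line along which they close (so a half turn about z gives the same grasp; the last joint's range is limited). The gripper opens to 92 mm and grips with 3 to 60 N. Pads are 19 mm wide; open, the fingers measure 130 mm over their backs; the gripper's body (75 mm by 190 mm) begins 47 mm behind the grasp point.
Start: joints at [-1.424, 0.434, 0.025, 1.573, -0.012, 1.134, -0.075], TCP at [0.155, 0.606, 0.227] pointing down, gripper open.
Joint ranges: [-2.62, 2.62], [-0.44, 2.09], [-1.27, 1.32], [0.08, 2.57], [-1.32, 4.46], [0.12, 2], [-2.74, 2.74]. Speed limits (rad/s): [2.22, 2.22, 3.01, 3.01, 3.14, 3.14, 3.14].

INTERFACE

Orientations are given as a unit quaternion [x, y, z, w].
In Python, from station import state, grab_frame, sign_off gives the robot as it stands.
- The arm moves only by the tool send_rows, never from a script. Its argument "plan" is one flat list of numbers, 7 for each row, row after row: the shift along the tool's x, y, z in m, then the turn, a rotation vector about the tool's x, y, z in degrees, then the opening, from 0 (shut) to 1 (fully open). In form: [tx, ty, tz, rx, ry, rz, claw, tx, ty, tz, rx, ry, rz, claw, ...]. A call has 1 to 10 rows; each row shifts and turns the commanded pose from where the row before left it, along the tool's axes as they then stand; what a row does not reach is not made up. A row lasts 1/8 s, in which the tool goes at most 62.5 mm and 10.7 degrees, less where a joint would pass 70% of its speed; a pose out of reach is approached as far as the arm can. A call is refused whole if a number of a shift passes 0.0625 or a number of a turn 10.7, either way. A call with a gripper value outside its range is refused whole. The fingers move at their own pace and stop on an object; "grip_force" is the grip in N (left out, the last holds). Time passes only in rows, so rows that do not move let the fingers close. It gives the time, the measured TCP pose, the force, the opening and the grip force at its end, in the units of the state.
- state(): the state, without advancing time (a new reading comes with each control period).
- grab_frame(name): name is "scene" or "top"; returns a dict with "pixels" (384x512x3 uint8, blue, green, red), "fx", "fy", "cx", "cy" (pixels), "D" ([k1, k2, p1, p2, k3] as OpenCV has them; the pictures are not rectified), "R" (3x3) and "t" (3): a world point X has camera coordinates R X + t. Camera axes: x right, y down, z forward; pixel columns grow to the right and rows downward; lengths in m; the calibration is good to about 2 mm. A picture is of the moment at which its call begins. There is no depth.
- sign_off(): hands the job in; it is judged then, once.
The state is a dict: "clock": time; "joint_positions": joint angles; "qd": joint speeds; "tau": joint torques, N m; "eef_pos": TCP position; "ee_rot": TCP orientation; "ft_force": force on the tool from outside, world axes, zero at the start; "moment": the same for the moment, N m; "grip_width": finger opening in m; "gripper_force": force on a finger pad.
Only numpy, scipy, OpenCV 4.12 (cv2) and the standard library are available. Lean on these libraries where they do the work, as an engineer would, in place of code of your own. Each camera call takes 0.05 s, during which the arm holds its last target. There are 200 camera calls.

TASK

With the fingertips, push the cork-topped cutting board along its two wooden runners until its feet drop into the locating notches and it sits fully home, level and lower than before; slide it only, do not lift it, and leave the tin and everything else on the bench where it is. Then press a fingertip down on top of the board and finish while still holding it down firmly (the program ends with the finger pressing).

Things in the scene. Friction and masses are not known exactly. Their poses are not given: they have to be found in the camera images.
- station: wooden frame fixed on the bench, 460 mm along own y (the runners), 200 mm along x, ends open. Origin on the bench under its middle. Two runners, 40 mm wide, middles at x = +-65 mm, tops 40 mm above the bench; outside them guide strips 58 mm high leave the board 1.5 mm play per side. The 90 mm gap between the runners is free down to the base plate, 12 mm above the bench
- seat (a point): where the board's origin lies once it is home: station's x = y = 0, 33 mm above the bench (the notch floors); axes as the station's. Each runner has two notches 28 mm long (y), 7 mm deep, 20 mm wide: at y = +45 mm, x = +-75 mm and at y = -45 mm, x = +-55 mm. Their walls stop the seated board, with 4 mm play along y either way
- board: loose plywood board with cork inlay, 170 mm (own x, across) x 130 mm (y, along the runners) x 18 mm, 0.4 to 0.65 kg; axes as the station's. Origin at the underside of its four 8 mm high feet, under its middle; flat underside 8 mm, flat top 26 mm above it. Starts riding on the runners, 100 to 150 mm from the seat towards one end or the other (station's +y or -y)
- board_top (a point): middle of the board's flat top, where to press. The upright end faces lie 65 mm from it along y and can be pushed from the gap between the runners. The feet (12 x 20 mm, set out like the notches) all meet their notches at once, and only at the seat: slid slowly (some 20 to 50 mm/s), the board then drops level by 7 mm under its own weight, from either side
- tin: a small round closed tin of tacks, dia 42 mm, 48 mm high; origin at the centre of its underside. It stands upright between the runners at the other end of the station from the board, on the same centre line, at least 10 mm clear of the board once that is seated
- hammer: a hammer lying on the bench on the robot's side of the station, along the runners; bystander
- last: a wooden shoe last, about 250 x 78 mm, 85 mm high, lying on the bench on the far side of the station; bystander
- glue: a closed glue jar, dia 60 mm, 85 mm high, on the bench on the far side of the station; bystander
- wax: a small block of wax, 50 x 32 x 22 mm, on the bench near one corner of the station; bystander
- awl: a wooden-handled awl, 140 mm long, lying on the bench near another corner of the station; bystander
- heel: a black rubber heel block, 66 x 60 x 24 mm, on the bench beyond the +y end of the station; bystander
- brush: a brush, 170 mm long, lying on the bench beyond the -y end of the station; bystander

How it is judged:
By the outcome, as a careful person would: the job done as asked, in the order asked, and still so for the second after the job is handed in, while the arm keeps its last pose, push and grip.
It also fails if it takes over 48 s, if anything falls off the work surface, if the arm or the gripper's body presses on something with over 40 N, if the wrist force passes 120 N, or if a joint passes its speed limit or range.

## Working session

There is one attempt and no reset: what is moved stays moved. The work goes in short steps, Python scripts to look and compute and a tool call to move; the robot and the scene stay as the last step left them, time stands still between calls to the robot, and variables do not carry over. Pictures are saved under pics/ and viewed, at most 10 in all, crops included, and the job is handed in when it is done.

Besides the shell and the picture viewer there is one more tool, called in YAML: its name, and indented under it one key for each argument. send_rows: Moves the arm, as the interface text tells. Its arguments: {"type":"object","properties":{"plan":{"type":"array","items":{"type":"number"}},"grip_force":{"type":"number"}},"required":["plan"]}

```bash
mkdir -p pics
python3 - <<'E'
from station import *
import cv2
s=state();print(s)
for n in("scene","top"):
    f=grab_frame(n);cv2.imwrite(f"pics/{n}0.png",f["pixels"]);print({k:v for k,v in f.items() if k!="pixels"})
E
```

```text
{'clock': 0.0, 'joint_positions': array([-1.42357625,  0.4352184 ,  0.02498975,  1.57411948, -0.01160146,
        1.13399678, -0.07512519]), 'qd': array([-0.00136638,  0.00019841,  0.00058431, -0.00031277, -0.00046112,
        0.00154516,  0.00025271]), 'tau': array([-1.12727746e-03, -6.67850876e+01,  9.84821431e-01, -3.14478850e+01,
       -6.03435352e-02,  4.28432738e-02,  1.58653233e-04]), 'eef_pos': array([0.15445469, 0.60507363, 0.22593936]), 'ee_rot': array([ 1.24640538e-01,  9.92201642e-01, -7.98079711e-04, -2.44489584e-05]), 'ft_force': array([-0.01499295,  0.23991966, -0.65467323]), 'moment': array([-0.03203174,  0.01286501, -0.00991431]), 'gripper_force': 0.0, 'grip_width': 0.09171997860277688}
{'fx': 377.17800443655585, 'fy': 377.17800443655585, 'cx': 256.9822508378857, 'cy': 190.15707134002852, 'D': array([-0.08024632,  0.        ,  0.        ,  0.        ,  0.        ]), 'R': array([[ 0.28113772,  0.95959352,  0.01191072],
       [ 0.58520834, -0.16158889, -0.79461955],
       [-0.76058712,  0.23036778, -0.60699087]]), 't': array([-0.18838357, -0.27672753,  1.39199312])}
{'fx': 441.41800636648435, 'fy': 441.41800636648435, 'cx': 253.16046604887302, 'cy': 194.28255448036856, 'D': array([-0.11951469,  0.        ,  0.        ,  0.        ,  0.        ]), 'R': array([[-0.02464659, -0.99965804, -0.00873762],
       [-0.99240458,  0.0255196 , -0.12034075],
       [ 0.12052258,  0.00570526, -0.99269419]]), 't': array([0.04693802, 0.55443011, 1.05394693])}
```

View pics/top0.png

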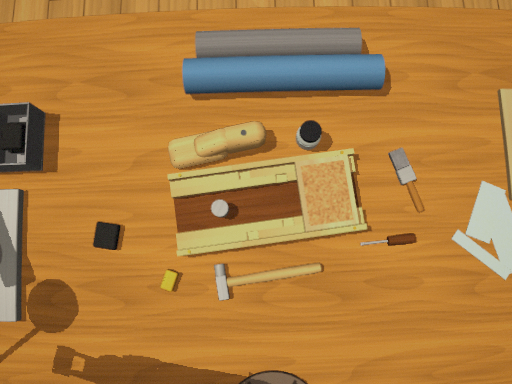

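View pics/scene0.png

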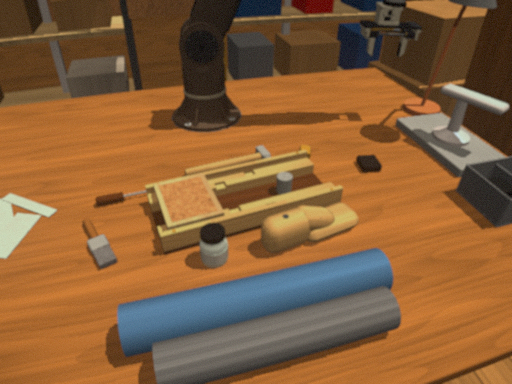

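The top view shows the board at the image-right (-y) end (about (328,193)), and the tin at (220,209). The station runs from x≈170 to 365 px. The scene view agrees, so the push is toward +y.

```bash
cat > h.py <<'E'
import numpy as np,cv2
from station import *
def ray(f,uv,z):
    K=np.array([[f["fx"],0,f["cx"]],[0,f["fy"],f["cy"]],[0,0,1]])
    n=cv2.undistortPoints(np.float64(uv).reshape(-1,1,2),K,f["D"]).reshape(-1,2)
    d=np.c_[n,np.ones(len(n))]@f["R"]; c=-f["R"].T@f["t"]
    return c+d*((z-c[2])/d[:,2])[:,None]
def proj(f,X):
    K=np.array([[f["fx"],0,f["cx"]],[0,f["fy"],f["cy"]],[0,0,1]])
    return cv2.projectPoints(np.float64(X).reshape(-1,1,3),cv2.Rodrigues(f["R"])[0],f["t"],K,f["D"])[0].reshape(-1,2)
def big(m,near):
    n,l,st,c=cv2.connectedComponentsWithStats(m.astype(np.uint8))
    i=1+np.argmax(st[1:,4]*(np.linalg.norm(c[1:]-near,axis=1)<60)); return (l==i).astype(np.uint8),st[i,4],c[i]
E
python3 - <<'E'
from h import *
out=[]
for n,near,tin,smp in(("top",(328,193),(220,209),[(328,193),(240,180),(173,200),(353,165),(240,195),(400,300),(215,145)]),("scene",(190,200),(285,180),[(190,200),(260,215),(285,178),(100,180),(156,200)])):
    f=grab_frame(n);h=cv2.cvtColor(f["pixels"],cv2.COLOR_BGR2HSV)
    print(n,[(p,h[p[1],p[0]].tolist()) for p in smp])
    out.append(cv2.resize(f["pixels"][130:270,150:380] if n=="top" else f["pixels"][135:275,130:360],None,fx=3.4,fy=3.4,interpolation=cv2.INTER_CUBIC)[:300 if 0 else 476])
cv2.imwrite("pics/c0.png",out[0])
E
```

```text
top [((328, 193), [20, 134, 202]), ((240, 180), [27, 99, 203]), ((173, 200), [16, 187, 191]), ((353, 165), [26, 108, 200]), ((240, 195), [13, 188, 130]), ((400, 300), [17, 187, 196]), ((215, 145), [25, 108, 201])]
scene [((190, 200), [15, 157, 211]), ((260, 215), [18, 149, 113]), ((285, 178), [21, 35, 176]), ((100, 180), [14, 188, 175]), ((156, 200), [17, 157, 135])]
```

View pics/c0.png

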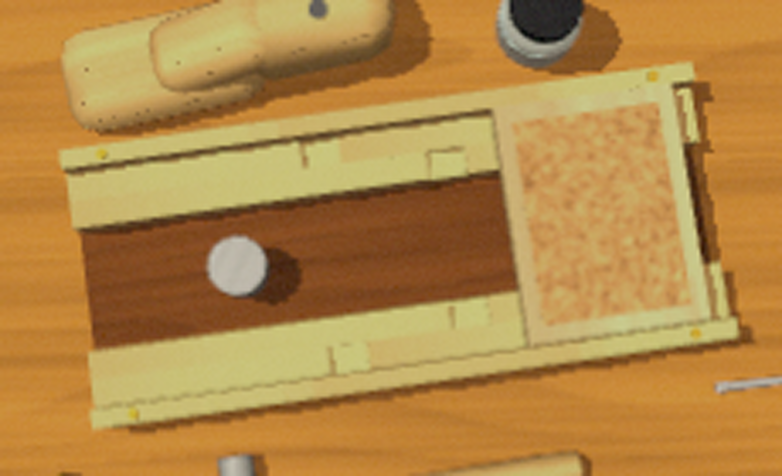

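The crop shows the board top with corners at about crop (493,103), (672,84), (712,318), (527,348). The guide corners are at about (62,152), (692,65), (738,322), (93,410), and the tin top is at (237,266).

Run:
```python
from h import *
f=grab_frame("top")
P=lambda L:np.array(L,float)/3.4+[150,130]-.35
g=ray(f,P([(62,152),(692,65),(738,322),(93,412)]),.058)
b=ray(f,P([(493,103),(672,84),(712,318),(527,348)]),.066)
h=cv2.cvtColor(f["pixels"],cv2.COLOR_BGR2HSV)
m=cv2.inRange(h,(10,115,150),(23,175,255));m[:,:295]=0;m[:,365:]=0;m[:150]=0;m[245:]=0
m,a,c=big(cv2.morphologyEx(m,cv2.MORPH_OPEN,np.ones((3,3))),(328,193))
r=cv2.minAreaRect(cv2.findNonZero(m));k=ray(f,cv2.boxPoints(r),.066)
for n,q in(("guide",g),("board",b),("cork",k)):
    print(n,q[:,:2].round(4).tolist(),"c",q.mean(0).round(4),"sides",np.linalg.norm(q-np.roll(q,-1,0),axis=1).round(4))
d=(g[0]-g[1]+g[3]-g[2])[:2];th=np.arctan2(d[1],d[0]);print("runner dir deg",np.degrees(th))
e=(b[0]-b[1]+b[3]-b[2])[:2];print(np.degrees(np.arctan2(e[1],e[0])))
u=d/np.linalg.norm(d);C=g.mean(0)[:2]
v=np.array([u[1],-u[0]])
t=ray(f,P([(237,266)]),.06)[0]
for n,q in(("board",b.mean(0)),("cork",k.mean(0)),("tin",t)): print(n,"station xy",v@(q[:2]-C),u@(q[:2]-C),q)
f2=grab_frame("scene")
h2=cv2.cvtColor(f2["pixels"],cv2.COLOR_BGR2HSV)
m=cv2.inRange(h2,(10,120,170),(20,172,255));m[:,:150]=0;m[:,230:]=0;m[:170]=0;m[228:]=0
m,a,c=big(cv2.morphologyEx(m,cv2.MORPH_OPEN,np.ones((3,3))),(190,200))
print("scene cork",a,c,ray(f2,[c],.066),"pred px",proj(f2,k.mean(0)))
print("guide corner px in scene",proj(f2,g).round(0).tolist())
```

```text
guide [[0.6067, 0.2394], [0.6586, -0.2152], [0.4727, -0.2383], [0.4212, 0.218]] c [0.5398 0.001  0.058 ] sides [0.4576 0.1874 0.4592 0.1868]
board [[0.6325, -0.0695], [0.6433, -0.1981], [0.4756, -0.2179], [0.4584, -0.087]] c [ 0.5524 -0.1431  0.066 ] sides [0.1291 0.1688 0.1321 0.175 ]
cork [[0.6178, -0.0797], [0.6332, -0.1869], [0.4864, -0.2038], [0.472, -0.0983]] c [ 0.5524 -0.1422  0.066 ] sides [0.1082 0.1478 0.1065 0.147 ]
runner dir deg 96.47349849969702
96.16960874534084
board station xy -0.003684447992036344 -0.1446208675777103 [ 0.55243656 -0.1431166   0.066     ]
cork station xy -0.0036572806703650627 -0.14365519884142064 [ 0.55235468 -0.14215402  0.066     ]
tin station xy -0.005387899129547043 0.11502490650380992 [0.52147056 0.11468165 0.06      ]
scene cork 2283 [191.44152431 198.32588699] [[ 0.55953196 -0.13111317  0.066     ]] pred px [[186.40296907 197.28556043]]
guide corner px in scene [[341.0, 188.0], [160.0, 235.0], [144.0, 187.0], [305.0, 152.0]]
```

send_rows:
  plan: [0, 0, 0, 0, 0, 9.9, 0, 0, 0, 0, 0, 0, 9.9, 0, 0, 0, 0, 0, 0, 9.9, 0, 0, 0, 0, 0, 0, 9.9, 0, 0, 0, 0, 0, 0, 9.9, 0, 0, 0, 0, 0, 0, 9.9, 0, 0, 0, 0, 0, 0, 9.9, 0, -0.02, 0.007, 0, 0, 0, 0, 0, -0.04, 0.014, 0, 0, 0, 0, 0, -0.04, 0.014, 0, 0, 0, 0, 0]
  grip_force: 20

```text
clock: 1.55
eef_pos: [0.2008, 0.5091, 0.2266]
ee_rot: [0.666, 0.746, 0.0, 0.0]
ft_force: [0.5, 0.0, 0.5]
grip_width: 0.0006
gripper_force: 0.0
```

send_rows:
  plan: [-0.045, 0.016, 0, 0, 0, 0, 0, -0.045, 0.016, 0, 0, 0, 0, 0, -0.045, 0.016, 0, 0, 0, 0, 0, -0.045, 0.016, 0, 0, 0, 0, 0, -0.045, 0.016, 0, 0, 0, 0, 0, -0.045, 0.016, 0, 0, 0, 0, 0, -0.045, 0.016, 0, 0, 0, 0, 0, -0.045, 0.016, 0, 0, 0, 0, 0, -0.045, 0.016, 0, 0, 0, 0, 0, -0.045, 0.016, 0, 0, 0, 0, 0]

```text
clock: 2.8
eef_pos: [0.41, 0.0793, 0.227]
ee_rot: [0.667, 0.745, 0.001, -0.0]
ft_force: [0.5, 0.7, 0.3]
grip_width: 0.0003
gripper_force: 0.0
```

send_rows:
  plan: [-0.042, 0.0146, 0, 0, 0, 0, 0, -0.042, 0.0146, 0, 0, 0, 0, 0, -0.042, 0.0146, 0, 0, 0, 0, 0, -0.042, 0.0146, 0, 0, 0, 0, 0, -0.042, 0.0146, 0, 0, 0, 0, 0, -0.042, 0.0146, 0, 0, 0, 0, 0, -0.042, 0.0146, 0, 0, 0, 0, 0, -0.042, 0.0146, 0, 0, 0, 0, 0, 0, 0, 0.03, 0, 0, 0, 0, 0, 0, 0, 0, 0, 0, 0]

```text
clock: 4.05
eef_pos: [0.5617, -0.2397, 0.1948]
ee_rot: [0.667, 0.745, -0.001, -0.002]
ft_force: [-0.2, -0.4, 0.7]
grip_width: 0.0004
gripper_force: 0.0
```

Run:
```python
from h import *
f=grab_frame("top");cv2.imwrite("pics/t1.png",cv2.resize(f["pixels"][130:270,150:420],None,fx=2.9,fy=2.9,interpolation=cv2.INTER_CUBIC))
s=state();print(s["eef_pos"],s["joint_positions"])
e=s["eef_pos"][:2];u=np.array([-.111,.994]);v=np.array([.994,.111]);d=e-[.5524,-.1425];print("rel board along, across",u@d,v@d)
```

```text
[ 0.56231689 -0.23966812  0.19617529] [-0.18903487  0.51729224  0.76095156  1.68868784 -0.39297438  1.0973702
  0.80145923]
rel board along, across -0.0976858887839336 -0.0009282761531061428
```

View pics/t1.png

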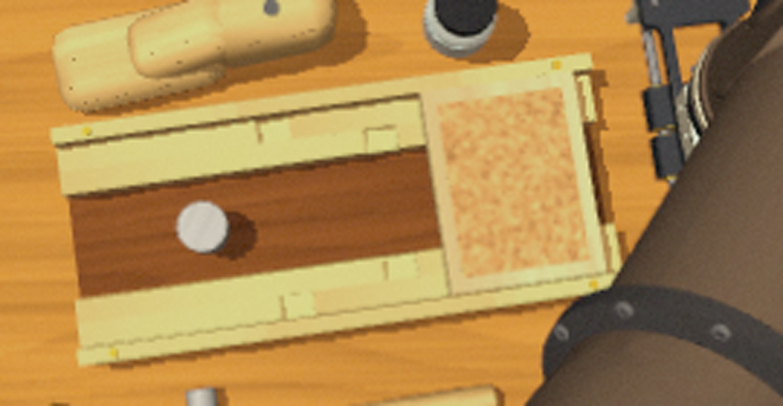

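The gripper is just beyond the board's outer end (fingers at about crop (662,140)), and the board hasn't moved. Next I descend behind the end face.

send_rows:
  plan: [0, 0, 0.03, 0, 0, 0, 0, 0, 0, 0.03, 0, 0, 0, 0, 0, 0, 0.03, 0, 0, 0, 0, 0, 0, 0.03, 0, 0, 0, 0, 0, 0, 0.02, 0, 0, 0, 0, 0, 0, 0.01, 0, 0, 0, 0, 0, 0, 0, 0, 0, 0, 0]

```text
clock: 4.97
eef_pos: [0.5631, -0.2401, 0.0469]
ee_rot: [0.667, 0.745, 0.0, -0.0]
ft_force: [0.8, -0.1, 0.1]
grip_width: 0.0007
gripper_force: 0.0
```

send_rows:
  plan: [0.005, 0, 0, 0, 0, 0, 0, 0.005, 0, 0, 0, 0, 0, 0, 0.005, 0, 0, 0, 0, 0, 0, 0.005, 0, 0, 0, 0, 0, 0, 0.005, 0, 0, 0, 0, 0, 0, 0.005, 0, 0, 0, 0, 0, 0, 0.005, 0, 0, 0, 0, 0, 0, 0.005, 0, 0, 0, 0, 0, 0]

```text
clock: 5.98
eef_pos: [0.5585, -0.2006, 0.0469]
ee_rot: [0.667, 0.745, -0.0, 0.0]
ft_force: [0.4, -3.5, 0.9]
grip_width: 0.0
gripper_force: 1.6
```

send_rows:
  plan: [0.005, 0, 0, 0, 0, 0, 0, 0.005, 0, 0, 0, 0, 0, 0, 0.005, 0, 0, 0, 0, 0, 0, 0.005, 0, 0, 0, 0, 0, 0, 0.005, 0, 0, 0, 0, 0, 0, 0.005, 0, 0, 0, 0, 0, 0, 0.005, 0, 0, 0, 0, 0, 0, 0.005, 0, 0, 0, 0, 0, 0, 0.005, 0, 0, 0, 0, 0, 0, 0.005, 0, 0, 0, 0, 0, 0]

```text
clock: 7.22
eef_pos: [0.5528, -0.1504, 0.0467]
ee_rot: [0.667, 0.745, 0.0, -0.0]
ft_force: [0.2, -3.5, 2.7]
grip_width: 0.0004
gripper_force: 2.0
```

send_rows:
  plan: [0.005, 0, 0, 0, 0, 0, 0, 0.005, 0, 0, 0, 0, 0, 0, 0.005, 0, 0, 0, 0, 0, 0, 0.005, 0, 0, 0, 0, 0, 0, 0.005, 0, 0, 0, 0, 0, 0, 0.005, 0, 0, 0, 0, 0, 0, 0.005, 0, 0, 0, 0, 0, 0, 0.005, 0, 0, 0, 0, 0, 0, 0.005, 0, 0, 0, 0, 0, 0, 0.005, 0, 0, 0, 0, 0, 0]

```text
clock: 8.48
eef_pos: [0.5473, -0.1007, 0.0467]
ee_rot: [0.667, 0.745, -0.0, -0.0]
ft_force: [0.1, -4.2, 2.3]
grip_width: 0.0003
gripper_force: 1.9
```

```bash
cat > m.py <<'E'
from h import *
import sys
f=grab_frame("top");f2=grab_frame("scene")
a=cv2.resize(f["pixels"][140:260,160:370],None,fx=1.9*1.9,fy=1.9*1.9,interpolation=cv2.INTER_CUBIC)[:, :760]
b=cv2.resize(f2["pixels"][130:260,130:360],None,fx=1.3,fy=1.3,interpolation=cv2.INTER_CUBIC)
cv2.imwrite(f"pics/{sys.argv[1]}.png",np.vstack([a,np.pad(b,((0,0),(0,a.shape[1]-b.shape[1]),(0,0)))]))
s=state();d=s["eef_pos"][:2]-[.5524,-.1425];print(s["eef_pos"],s["ft_force"],"TCP rel board0",np.array([-.111,.994])@d,np.array([.994,.111])@d)
E
python3 m.py p1
```

```text
[ 0.54708667 -0.09987396  0.04651533] [ 0.12003139 -1.26629167 -0.02597171] TCP rel board0 0.04296006057380527 -0.0005499607036218027
```

View pics/p1.png

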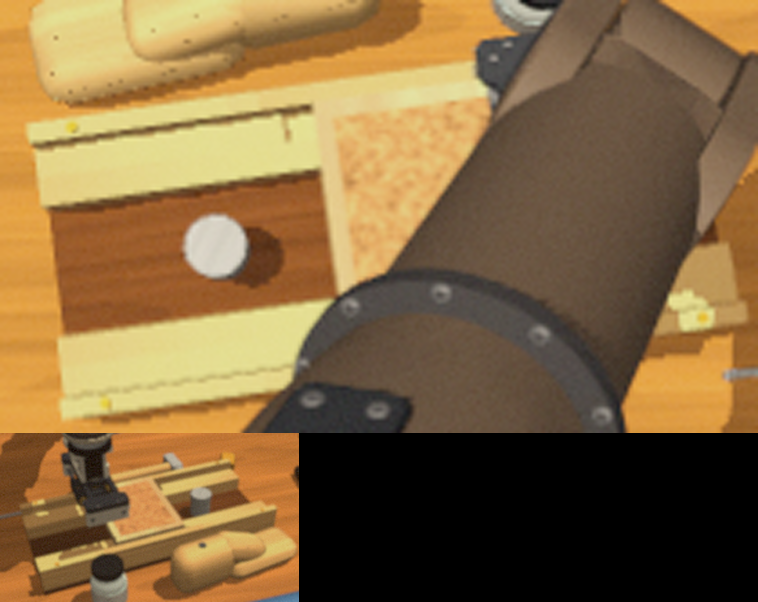

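The board has slid cleanly, with its leading edge at about (330,190) in the crop and the tin untouched. About 25 mm remain, so I go on slowly.

send_rows:
  plan: [0.004, 0, 0, 0, 0, 0, 0, 0.004, 0, 0, 0, 0, 0, 0, 0.004, 0, 0, 0, 0, 0, 0, 0.004, 0, 0, 0, 0, 0, 0, 0.003, 0, 0, 0, 0, 0, 0]

```text
clock: 9.2
eef_pos: [0.545, -0.0817, 0.0466]
ee_rot: [0.667, 0.745, -0.0, -0.0]
ft_force: [0.6, -2.5, -1.8]
grip_width: 0.0005
gripper_force: 1.1
```

send_rows:
  plan: [0.003, 0, 0, 0, 0, 0, 0, 0.003, 0, 0, 0, 0, 0, 0]

```text
clock: 9.45
eef_pos: [0.5445, -0.0759, 0.0467]
ee_rot: [0.667, 0.745, 0.0, -0.0]
ft_force: [-0.4, -3.3, -0.9]
grip_width: 0.0
gripper_force: 1.1
```

send_rows:
  plan: [0.003, 0, 0, 0, 0, 0, 0]

```text
clock: 9.57
eef_pos: [0.5442, -0.0732, 0.0468]
ee_rot: [0.667, 0.745, 0.0, 0.0]
ft_force: [0.2, -1.9, -0.7]
grip_width: 0.0006
gripper_force: 1.1
```

send_rows:
  plan: [0.003, 0, 0, 0, 0, 0, 0]

```text
clock: 9.7
eef_pos: [0.5439, -0.0702, 0.0467]
ee_rot: [0.667, 0.745, 0.0, 0.0]
ft_force: [-1.1, -1.9, -0.9]
grip_width: 0.0007
gripper_force: 1.1
```

send_rows:
  plan: [0.003, 0, 0, 0, 0, 0, 0]

```text
clock: 9.82
eef_pos: [0.544, -0.0694, 0.047]
ee_rot: [0.667, 0.745, -0.001, 0.002]
ft_force: [1.1, -14.5, -2.4]
grip_width: 0.0004
gripper_force: 7.0
```

The force jumped to 14.5 N as the walls stopped the feet. I back off and raise the tool to check.

send_rows:
  plan: [-0.004, 0, 0, 0, 0, 0, 0, -0.01, 0, 0, 0, 0, 0, 0, -0.01, 0, 0, 0, 0, 0, 0, 0, 0, -0.03, 0, 0, 0, 0, 0, 0, -0.03, 0, 0, 0, 0, 0, 0, 0, 0, 0, 0, 0]

```text
clock: 10.58
eef_pos: [0.5476, -0.0921, 0.1086]
ee_rot: [0.667, 0.745, 0.001, 0.001]
ft_force: [-0.7, -0.3, -0.5]
grip_width: 0.0004
gripper_force: 0.0
```

```bash
sed -i 's/fx=1.3,fy=1.3/fx=3.3,fy=3.3/; s/np.vstack.*/b)/' m.py; python3 m.py p2
```

```text
[ 0.54618312 -0.09129244  0.10657704] [ 0.08798543  1.22990973 -0.55136761] TCP rel board0 0.05159039209423505 -0.0004955412706713356
```

View pics/p2.png

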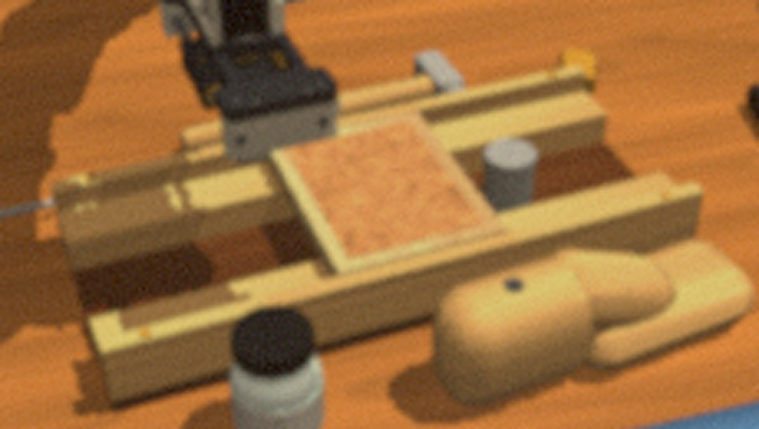

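The board top now looks flush with the guide strips (crop (390,190)), and the tin at (510,175) stands clear. I move over the middle and press; the height at contact will confirm the drop.

send_rows:
  plan: [0.024, 0, 0, 0, 0, 0, 0, 0.024, 0, 0, 0, 0, 0, 0, 0.024, 0, 0, 0, 0, 0, 0, 0.023, 0, 0, 0, 0, 0, 0, 0, 0, 0.015, 0, 0, 0, 0, 0, 0, 0, 0.015, 0, 0, 0, 0, 0, 0, 0, 0.007, 0, 0, 0, 0, 0, 0, 0, 0, 0, 0, 0]

```text
$.plan: bad value
```

send_rows:
  plan: [0, 0, 0.003, 0, 0, 0, 0, 0, 0, 0.003, 0, 0, 0, 0, 0, 0, 0.002, 0, 0, 0, 0]

```text
clock: 11.05
eef_pos: [0.5458, -0.0912, 0.098]
ee_rot: [0.667, 0.745, -0.0, -0.0]
ft_force: [0.1, -0.2, 0.3]
grip_width: 0.0005
gripper_force: 0.0
```

send_rows:
  plan: [0, 0, 0.002, 0, 0, 0, 0, 0, 0, 0.001, 0, 0, 0, 0]

```text
clock: 11.3
eef_pos: [0.5462, -0.0911, 0.0955]
ee_rot: [0.667, 0.745, -0.0, -0.0]
ft_force: [-0.2, 0.3, 0.8]
grip_width: 0.0004
gripper_force: 0.0
```

The first call was refused because I miscounted its numbers, so only 11 mm of free descent happened. I resend it corrected.

send_rows:
  plan: [0.024, 0, 0, 0, 0, 0, 0, 0.024, 0, 0, 0, 0, 0, 0, 0.024, 0, 0, 0, 0, 0, 0, 0.023, 0, 0, 0, 0, 0, 0, 0, 0, 0.01, 0, 0, 0, 0, 0, 0, 0.01, 0, 0, 0, 0, 0, 0, 0.006, 0, 0, 0, 0, 0, 0, 0, 0, 0, 0, 0]

```text
clock: 12.3
eef_pos: [0.5353, 0.0023, 0.0691]
ee_rot: [0.667, 0.745, -0.001, -0.0]
ft_force: [0.5, 0.2, -0.7]
grip_width: 0.0004
gripper_force: 0.0
```

send_rows:
  plan: [0, 0, 0.003, 0, 0, 0, 0, 0, 0, 0.003, 0, 0, 0, 0, 0, 0, 0, 0, 0, 0, 0]

```text
clock: 12.68
eef_pos: [0.5356, 0.0032, 0.0636]
ee_rot: [0.667, 0.745, -0.0, -0.0]
ft_force: [0.1, 0.3, -0.5]
grip_width: 0.0
gripper_force: 0.0
```

send_rows:
  plan: [0, 0, 0.002, 0, 0, 0, 0, 0, 0, 0.002, 0, 0, 0, 0, 0, 0, 0, 0, 0, 0, 0]

```text
clock: 13.05
eef_pos: [0.5355, 0.0033, 0.0596]
ee_rot: [0.667, 0.745, -0.0, -0.0]
ft_force: [-0.4, 0.5, 0.5]
grip_width: 0.0005
gripper_force: 0.0
```

The tool is still free at z = 0.0596, so the board has dropped. Now I press.

send_rows:
  plan: [0, 0, 0.002, 0, 0, 0, 0, 0, 0, 0, 0, 0, 0, 0]

```text
clock: 13.3
eef_pos: [0.5357, 0.0032, 0.0592]
ee_rot: [0.667, 0.745, 0.001, -0.0]
ft_force: [-7.0, 0.8, 24.6]
grip_width: 0.0001
gripper_force: 12.0
```

send_rows:
  plan: [0, 0, 0.002, 0, 0, 0, 0, 0, 0, 0, 0, 0, 0, 0]

```text
clock: 13.55
eef_pos: [0.5358, 0.0032, 0.059]
ee_rot: [0.667, 0.745, 0.002, -0.001]
ft_force: [-16.1, 2.8, 52.1]
grip_width: 0.0004
gripper_force: 26.2
```

Contact at 59 mm is exactly the seated height. I ease off to about 25 N and take a last check.

send_rows:
  plan: [0, 0, -0.002, 0, 0, 0, 0, 0, 0, 0, 0, 0, 0, 0, 0, 0, 0, 0, 0, 0, 0]

```text
clock: 13.92
eef_pos: [0.5358, 0.0033, 0.0592]
ee_rot: [0.667, 0.745, 0.001, -0.0]
ft_force: [-7.0, 0.4, 23.5]
grip_width: 0.0006
gripper_force: 11.8
```

```bash
python3 m.py p3
```

```text
[0.53578379 0.00326213 0.05920905] [-7.26977847  1.2227193  22.73892744] TCP rel board0 0.14673195589232016 -0.00033691539154765207
```

View pics/p3.png

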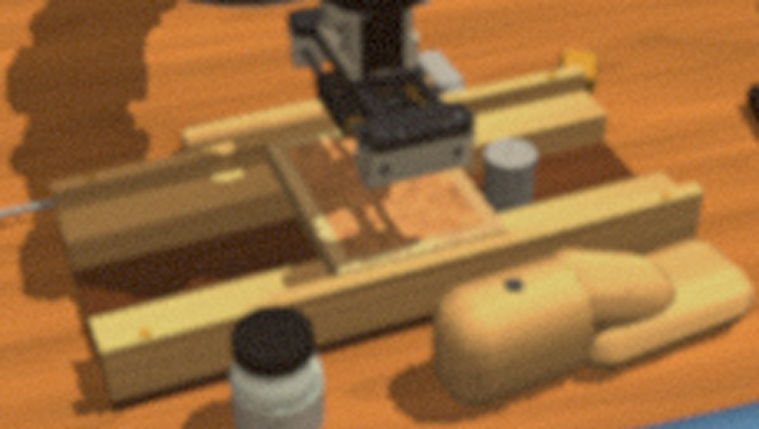

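The fingertip holds the board down near its middle at about 23 N. The board is level and seated, and the tin at (510,175) and the other visible things are unmoved.

```bash
python3 -c "
from station import *
print(sign_off())"
```

```text
the job is handed in; nothing more can be done
None
```

The board is seated in its notches (top at 59 mm, the expected height), the finger is holding it down near its middle at about 23 N, the tin and other things in view had not moved, and the job was handed in at about 14 s.

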